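Shut the bench air valve under its sliding cover

ROBOT

A 7-joint arm with a two-finger parallel gripper is mounted at the origin on the work surface. World frame = base frame: x ahead of the robot, y to its left, z up, the work surface at z = 0. Lengths are in m, angles in degrees, forces in N, time in s.
With the tool pointing down it reaches from about 0.35 to 0.9 m from the base axis. Payload 7.2 kg.
Tool frame: the origin (TCP) lies at the very end of the fingers, on their centre line; the grasp point (between the pads) lies 19 mm behind it; z points along the fingers, y is the direction in which the jaws open and shut (so a half turn about z gives the same grasp; the last joint's range is limited). The gripper opens to 88 mm and grips with 3 to 60 N. Pads are 20 mm wide; open, the fingers measure 115 mm over their backs; the gripper's body (75 mm by 178 mm) begins 61 mm behind the grasp point.
Start: joints at [71.207, 23.554, -0.728, 91.456, 0.321, 64.991, -4.71], TCP at [0.161, -0.604, 0.223] pointing down, gripper open.
Joint ranges: [-169.25, 169.25], [-16.82, 113.86], [-84.01, 82.57], [7.8, 145.47], [-59.2, 239.2], [7.22, 106.19], [-163.78, 163.78]. Speed limits (degrees/s): [136.94, 136.94, 172.46, 172.46, 180, 180, 180].

INTERFACE

Orientations are given as [roll, pitch, yaw] about the fixed x, y, z axes, in that order (R = Rz(yaw) Ry(pitch) Rx(roll)).
In Python, from rig import status, eyes, workorder gives the robot as it stands.
- The arm moves only by the shell command python3 -m creep 'ROWS' [FORCE]. ROWS is JSON, a list of rows, each a list of 7 numbers: the shift along the tool's x, y, z in mm, then the turn, a rotation vector about the tool's x, y, z in degrees, then the opening, from 0 (shut) to 1 (fully open). In form: [[tx, ty, tz, rx, ry, rz, fingers], ...]. A call has 1 to 20 rows; each row shifts and turns the commanded pose from where the row before left it, along the tool's axes as they then stand; what a row does not reach is not made up. A row lasts 1/12 s, in which the tool goes at most 41.7 mm and 7.16 degrees, less where a joint would pass 70% of its speed; a pose out of reach is approached as far as the arm can. A call with a gripper value outside its range is refused whole. The fingers move at their own pace and stop on an object; FORCE is the grip in N (left out, the last holds). Time passes only in rows, so rows that do not move let the fingers close. It gives the time, the measured TCP pose, the force and the opening at its end, in the units of the state.
- status.read_state(): the state, without advancing time (a new reading comes with each control period).
- eyes.grab_frame(name): name is "scene" or "top" or "wrist"; returns (picture, depth): 384x512x3 uint8, red, green, blue; 384x512 float32, m along the optical axis (not along the pixel's ray), 0 where there is no reading.
- eyes.get_calibration(name): a dict with "vertical_fov" (degrees; the focal length in pixels is half the picture's height over the tangent of half this angle, whatever the lens; pixels are square), "cx", "cy" (the principal point, pixels), "D" ([k1, k2, p1, p2, k3] as OpenCV has them; the pictures are not rectified), "world_from_camera" (4x4, takes a point from camera to world coordinates); the wrist camera has in their place "mount" (4x4, takes a point from camera to tool coordinates, whose origin is the TCP and whose axes are the flange's). Camera axes: x right, y down, z forward; pixel columns grow to the right and rows downward; lengths in m; the calibration is good to about 2 mm. A picture is of the moment at which its call begins: read the wrist's pose just before it. get_calibration takes no time and is no camera call.
- workorder.sign_off(): hands the job in, once; it reports no verdict.
The state is a dict: "clock": time; "qpos": joint angles; "qd": joint speeds; "joint_torque": joint torques, N m; "tool_pos": TCP position; "tool_rot": TCP orientation; "contact_force": force on the tool from outside, world axes, zero at the start; "ft_torque": the same for the moment, N m; "gripper_width": finger opening in m.
Only numpy, scipy, OpenCV 4.12 (cv2) and the standard library are available. Lean on these libraries where they do the work, as an engineer would, in place of code of your own. Each camera call takes 0.05 s, during which the arm holds its last target.

TASK

Shut off the compressed air at the blue valve box: with the fingertips, slide the metal cover along its rails right over to the other end of the box so that the red valve handle under it is laid bare, then push the red handle clockwise (seen from above) until it is fully shut, across its pipe. Only push: never lift or tip the cover out of its rails, leave the grey handle as it is, and do not disturb the other things on the bench. Finish with the cover still at that other end of the box.

Things in the scene. Friction and masses are not known exactly. Their poses are not given: they have to be found in the camera images.
- valve_box: Fixed blue box, 180 (x) x 320 (y) mm. Origin: centre of its underside on the bench (z = 0); x points away from the robot, y along the rails, z up. Two open bays, each 152 (x) x 151 (y) mm clear, centred at y = -76 and +76 mm, parted by a 6 mm wall 55 mm high. 14 mm thick side walls carry the cover at z = 62 mm between lips 74 mm high. A gauge behind it is 84 mm high.
- cover: Loose aluminium plate 165 (x) x 140 (y) x 5 mm, 0.35 kg, lying on the box's rails (underside at z = 62 mm) over the red handle's bay at the start; slides along box y with 1.5 mm side play until its edge meets an end stop (its centre at box y = -84 or +84 mm). Origin: centre of its underside; axes as the box. Sliding takes 1 to 5 N.
- ridge (a point): Top centre of the black ridge in the middle of the cover, to push against: 80 (x) x 14 (y) mm, from 5 to 27 mm above the cover's underside (67 to 89 mm above the bench).
- red_valve: Fixed red-handled ball valve; origin at the centre of its bay at bench height, axes as the box. Which bay it is in varies. The handle's vertical axis is at x = +20, y = -10 mm in this frame; the pipe runs along x at y = -10 mm, its top 31 mm high. Only the handle and the walls stand over 40 mm high in the bay.
- red_handle (a joint): Red handle's angle (rad): 0 = open, lying along the pipe, pointing from its axis to -x of the box (towards the robot); grows clockwise seen from above to 1.571 = fully shut at its stop, across the pipe, pointing to +y of the box. Starts between 0 and 0.35. Stays where it is left; turning it takes about 0.12 N m.
- red_tip (a point): Middle of the outer end face of the red handle, 58 mm from its axis, 46 mm above the bench. The handle is a bar with a red sleeve 14 mm wide, from 38 to 54 mm above the bench, covering 16 to 58 mm from the axis.
- grey_valve: Fixed grey-handled valve, same shape as the red one, in the other bay, uncovered at the start; origin at the centre of its bay at bench height. To be left alone; the cover passes over it with 8 mm to spare.
- grey_handle (a joint): Angle of the grey handle (rad), as for the red one; starts between 0 and 0.35 and must stay there.
- grey_tip (a point): Middle of the outer end face of the grey handle, 58 mm from its axis, 46 mm above the bench.
- bracket: Loose orange printed bracket, 50 x 40 x 40 mm, on the bench on the robot side of the box; bystander. Origin: centre of its underside.
- fitting: Loose brass pipe fitting, 32 mm across, 42 mm tall, standing on the bench on the robot side of the box; bystander. Origin: centre of its underside.
- caliper: Loose steel caliper with black head lying along y behind the box, 200 mm long, 13 mm high; bystander. Origin: under the middle of its beam.
- comparator: Loose dial comparator stand on a black stone base 110 x 170 x 45 mm, 245 mm tall, to the right; bystander. Origin: centre of its underside.
- gauge_tray: Loose wooden tray of steel gauge blocks, 100 x 150 x 30 mm, to the right; bystander. Origin: centre of its underside.
- mug: Loose blue mug, 80 mm across, 92 mm tall, to the left; bystander. Origin: centre of its underside.
- wrench: Loose steel wrench, 160 mm long, lying flat on the bench to the left; bystander. Origin: at the bench, near the middle of its length.
Things that resemble listed ones, but are neither listed nor needed, are in the scene too. There is more than one size of the cover; the job needs the largest.

How it is judged (in metres and radians):
On the way, in this order (a step that is already met when the one before it is completed fails the run):
1. the cover is slid over to the other end of the box, still on its rails, while the red handle is still open (horizontal distance between cover and red_valve above 0.14 m and z of cover in the frame of valve_box between 0.057 and 0.067 m and angle between cover's own z axis and vertical below 0.05 rad and value of joint red_handle below 0.7 rad), for 0.2 s.
2. the red handle is pushed shut (value of joint red_handle above 1.45 rad), for 0.2 s.
At the end, for the whole second after the job is handed in: Red handle at rest above 1.45 rad; cover still and flat on its rails, its centre over 140 mm from the centre of the red bay (within about 20 mm of the far stop); grey handle tip within 15 mm and every bystander within 30 mm of its start (horizontal distance between cover and red_valve above 0.14 m and z of cover in the frame of valve_box between 0.057 and 0.067 m and angle between cover's own z axis and vertical below 0.05 rad and value of joint red_handle above 1.45 rad and velocity of joint red_handle between -0.05 and 0.05 rad/s and linear speed of cover below 0.01 m/s and distance of grey_tip from where it was at the start of the episode below 0.015 m and distance of each of bracket, fitting, caliper, comparator, gauge_tray, mug, wrench from where it was at the start of the episode below 0.03 m); the robot touches nothing.
It fails at once if the cover is lifted more than 12 mm or tipped more than 0.12 rad (z of cover in the frame of valve_box above 0.074 m or angle between cover's own z axis and vertical above 0.12 rad).
It fails at once if the grey handle's tip is moved by more than 15 mm (distance of grey_tip from where it was at the start of the episode above 0.015 m).
It fails at once if a bystander is lifted or shifted by more than 30 mm (distance of any of bracket, fitting, caliper, comparator, gauge_tray, mug, wrench from where it was at the start of the episode above 0.03 m).
It also fails if it takes over 48 s, if anything falls off the work surface, if the arm or the gripper's body presses on something with over 40 N, if the wrist force passes 120 N, or if a joint passes its speed limit or range.

## Working session

There is one attempt and no reset: what is moved stays moved. The work goes in short steps, Python scripts to look and compute and a shell command to move; the robot and the scene stay as the last step left them, time stands still between calls to the robot, and variables do not carry over. Pictures are saved under pics/ and viewed, and the job is handed in when it is done.

```bash
ls; mkdir -p pics
python3 - <<'E'
from rig import status, eyes
import cv2,json
print(status.read_state())
for n in ("scene","top","wrist"):
    p,d=eyes.grab_frame(n); cv2.imwrite(f"pics/{n}0.png",p[...,::-1])
    import numpy as np; np.savez(f"{n}0.npz",p=p,d=d)
    print(n,eyes.get_calibration(n))
E
```

```text
pics
{'clock': 0.0, 'qpos': array([71.20776008, 23.5986992 , -0.72984142, 91.50182998,  0.32030245,
       64.98915141, -4.70993817]), 'qd': array([-0.00769147,  0.10747949, -0.07012847,  0.03744326, -0.00973328,
       -0.00349341, -0.06849092]), 'joint_torque': array([ 3.56946730e-04, -5.87947977e+01,  6.42245449e-01, -2.91074771e+01,
       -5.36935776e-02,  1.83904805e-02,  1.56880469e-04]), 'tool_pos': array([ 0.16040194, -0.60356907,  0.22183911]), 'tool_rot': array([-1.79912496e+02,  5.09200111e-03,  1.48869847e+01]), 'contact_force': array([-0.70393972, -0.20154833, -0.16181214]), 'ft_torque': array([-0.02373154,  0.03835379, -0.03165239]), 'gripper_width': 0.08803858947967604}
scene {'vertical_fov': 47.168603734312924, 'cx': 253.65151903041937, 'cy': 188.2936526960741, 'D': array([-0.06490467,  0.        ,  0.        ,  0.        ,  0.        ]), 'world_from_camera': array([[-0.74920911,  0.56559265, -0.34466022,  1.00950469],
       [ 0.6622286 ,  0.63041519, -0.40500613,  0.49433748],
       [-0.01178945, -0.53167814, -0.84686443,  1.17672914],
       [ 0.        ,  0.    
[... 288 characters left out ...]
     [-0.99968029, -0.02467351, -0.00552515, -0.01202   ],
       [ 0.00739829, -0.07648322, -0.99704342,  1.39151587],
       [ 0.        ,  0.        ,  0.        ,  1.        ]])}
wrist {'vertical_fov': 61.82959607975101, 'cx': 257.9457688002639, 'cy': 194.36823422505967, 'D': array([-0.0411046,  0.       ,  0.       ,  0.       ,  0.       ]), 'mount': array([[-1.83882113e-05, -9.62021792e-01, -2.72972656e-01,
         7.52713066e-02],
       [ 9.99999864e-01, -1.60093030e-04,  4.96843810e-04,
        -2.22462821e-04],
       [-5.21675592e-04, -2.72972610e-01,  9.62021664e-01,
        -1.62745443e-01],
       [ 0.00000000e+00,  0.00000000e+00,  0.00000000e+00,
         1.00000000e+00]])}
```

View pics/scene0.png

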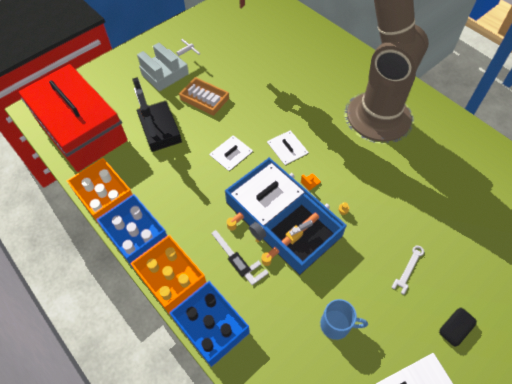

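View pics/top0.png

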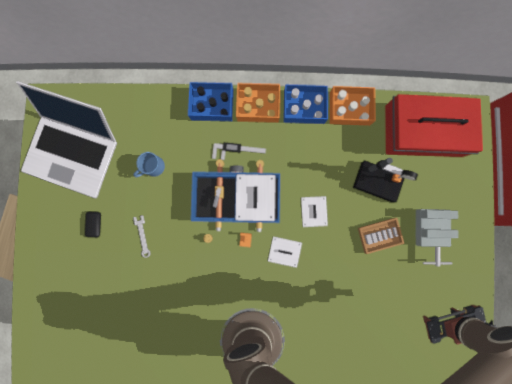

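View pics/wrist0.png

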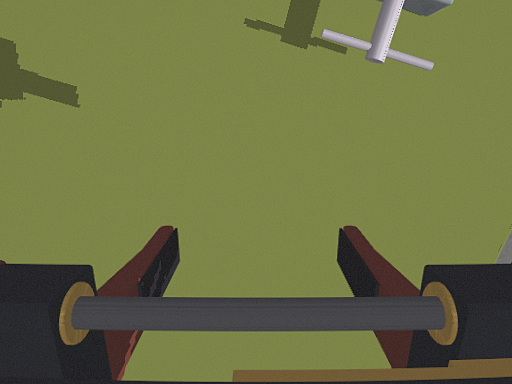

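Scene: box in the top view at about (192–280, 173–222), cover over its right (−y) half, black ridge at (255,197); grey bay is at left (+y). Measuring now.

```bash
cat > h.py <<'E'
import numpy as np,cv2
from rig import status,eyes
from scipy.spatial.transform import Rotation as R
def Kc(c):
    f=192/np.tan(np.radians(c["vertical_fov"])/2)
    return np.array([[f,0,c["cx"]],[0,f,c["cy"]],[0,0,1.]])
def T_of(n,st=None):
    c=eyes.get_calibration(n)
    if n!="wrist": return c["world_from_camera"]
    T=np.eye(4);T[:3,:3]=R.from_euler('xyz',st["tool_rot"],degrees=True).as_matrix();T[:3,3]=st["tool_pos"]
    return T@c["mount"]
def plane(n,px,z,st=None):
    c=eyes.get_calibration(n);T=T_of(n,st)
    u=cv2.undistortPoints(np.array(px,float).reshape(-1,1,2),Kc(c),c["D"]).reshape(-1,2)
    r=np.c_[u,np.ones(len(u))]@T[:3,:3].T;o=T[:3,3]
    return o+r*((z-o[2])/r[:,2])[:,None]
def blue_rect(n,p,z,win,st=None):
    hsv=cv2.cvtColor(p,cv2.COLOR_RGB2HSV)
    return hsv
E
python3 - <<'E'
from h import *
for n in("top","scene"):
    p=np.load(n+"0.npz")["p"];d=np.load(n+"0.npz")["d"]
    hsv=cv2.cvtColor(p,cv2.COLOR_RGB2HSV)
    x0,x1,y0,y1=(185,290,165,230) if n=="top" else (215,355,150,280)
    bl=cv2.inRange(hsv,(100,110,40),(125,255,255)); wh=cv2.inRange(hsv,(0,0,170),(180,60,255))
    for nm,m,z in(("box",bl,.074),("cover",wh,.067)):
        w=np.zeros_like(m);w[y0:y1,x0:x1]=m[y0:y1,x0:x1]
        k,l,s,c=cv2.connectedComponentsWithStats(w);i=1+np.argmax(s[1:,4]);w=(l==i)
        v,u=np.nonzero(w)
        P=plane(n,np.c_[u,v],z)[:,:2].astype(np.float32)
        r=cv2.minAreaRect(P);print(n,nm,len(u),r)
    bk=cv2.inRange(hsv,(0,0,0),(180,255,60))
    w=np.zeros_like(bk);
    if n=="top": w[180:212,240:270]=bk[180:212,240:270]
    else: w[175:205,250:285]=bk[175:205,250:285]
    v,u=np.nonzero(w);P=plane(n,np.c_[u,v],.089)[:,:2].astype(np.float32);print("ridge",len(u),P.mean(0),cv2.minAreaRect(P))
p=np.load("top0.npz")["p"][140:240,170:310];cv2.imwrite("pics/topc.png",cv2.resize(p,None,fx=5,fy=5,interpolation=cv2.INTER_CUBIC)[...,::-1])
E
```

```text
top box 576 ((0.5367050170898438, 0.14971934258937836), (0.17735673487186432, 0.16247768700122833), 0.07182871550321579)
top cover 1567 ((0.5373034477233887, 0.001219913363456726), (0.1676180362701416, 0.13862508535385132), 1.233608603477478)
ridge 20 [0.5342426  0.00094129] ((0.5358485579490662, 0.0025643876288086176), (0.06445584446191788, 0.003568761982023716), 1.4078017473220825)
scene box 2742 ((0.548320472240448, 0.08032039552927017), (0.20160329341888428, 0.33385342359542847), 0.188030406832695)
scene cover 2105 ((0.5370505452156067, 0.0008001178503036499), (0.16566681861877441, 0.1428777128458023), 0.3970676064491272)
ridge 112 [0.54325503 0.00615649] ((0.5424493551254272, 0.0061659193597733974), (0.07832854241132736, 0.014532293193042278), 0.46416348218917847)
```

View pics/topc.png

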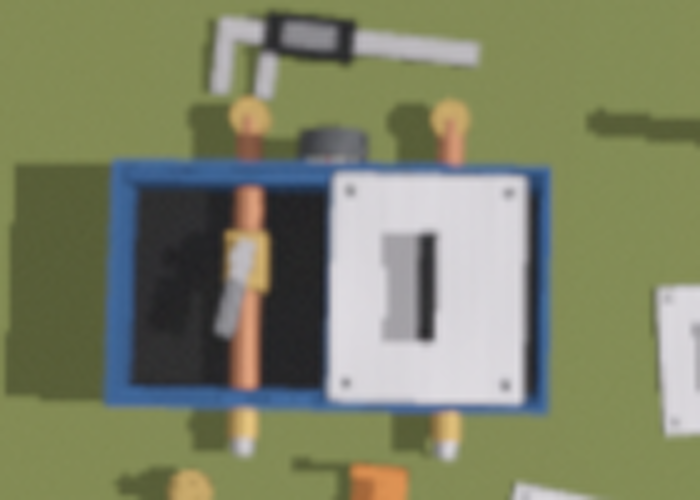

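```bash
python3 -m creep '[[0,0,-40,0,0,5,0],[0,0,-40,0,0,5,0],[0,0,-40,0,0,5,0],[22,-32,0,0,0,0,0],[22,-32,0,0,0,0,0],[22,-32,0,0,0,0,0],[22,-32,0,0,0,0,0],[22,-32,0,0,0,0,0],[22,-32,0,0,0,0,0],[22,-32,0,0,0,0,0],[22,-32,0,0,0,0,0],[22,-32,0,0,0,0,0],[22,-32,0,0,0,0,0],[22,-32,0,0,0,0,0],[22,-32,0,0,0,0,0],[22,-32,0,0,0,0,0],[22,-32,0,0,0,0,0],[22,-32,0,0,0,0,0],[22,-32,0,0,0,0,0]]' 20
python3 - <<'E'
from h import *
st=status.read_state();print(st["tool_pos"],st["tool_rot"])
p,d=eyes.grab_frame("wrist");np.savez("w1.npz",p=p,d=d,**{k:st[k] for k in("tool_pos","tool_rot")});cv2.imwrite("pics/w1.png",p[...,::-1])
E
```

```text
clock: 1.73
tool_pos: [0.5141, -0.0911, 0.3427]
tool_rot: [180.0, -0.0, -0.1]
contact_force: [0.7, -0.9, -0.1]
gripper_width: 0.0007
[ 0.51413231 -0.09105849  0.34266369] [ 1.79988370e+02 -4.60551062e-03 -1.32424068e-01]
```

View pics/w1.png

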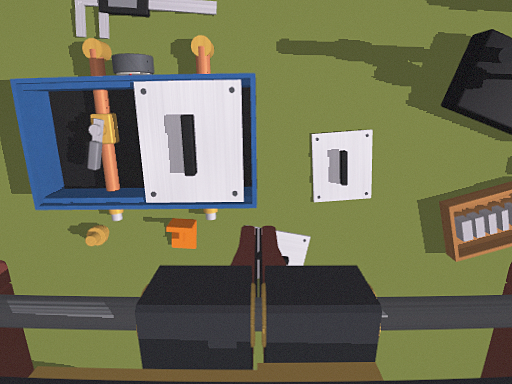

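Wrist view: box rim corners near (12,80), (255,73), (256,207), (37,208); cover corners near (133,83), (241,80), (244,203), (147,204); ridge top around (188,145).

Run:
```python
from h import *
f=np.load("w1.npz");st=f
np.set_printoptions(precision=4,suppress=True)
print("rim",plane("wrist",[(12,80),(255,73),(256,207),(37,208)],.074,st)[:,:2])
hsv=cv2.cvtColor(f["p"],cv2.COLOR_RGB2HSV)
m=cv2.inRange(hsv,(0,0,170),(180,60,255));m[:,260:]=0;m[:70]=0;m[207:]=0;m[:,:125]=0
v,u=np.nonzero(m);P=plane("wrist",np.c_[u,v],.067,st)[:,:2].astype(np.float32);print("cover",cv2.minAreaRect(P))
d=f["d"];bk=cv2.inRange(hsv,(0,0,0),(180,255,70))
w=np.zeros_like(bk);w[105:185,165:205]=bk[105:185,165:205];v,u=np.nonzero(w);k=d[v,u];print("depths",np.percentile(k,[5,50,95]))
P=plane("wrist",np.c_[u,v],.089,st)[:,:2].astype(np.float32);print("ridge",cv2.minAreaRect(P),P.mean(0))
bl=cv2.inRange(hsv,(100,110,40),(125,255,255));bl[:60]=0;bl[215:]=0;bl[:,262:]=0
v,u=np.nonzero(bl);P=plane("wrist",np.c_[u,v],.074,st)[:,:2];print("blue",P.min(0),P.max(0),np.percentile(P,[.5,99.5],axis=0))
# heights near (grid)
c=eyes.get_calibration("wrist");T=T_of("wrist",st)
vv,uu=np.mgrid[0:384,0:512];un=cv2.undistortPoints(np.c_[uu.ravel(),vv.ravel()].astype(float).reshape(-1,1,2),Kc(c),c["D"]).reshape(-1,2)
X=(np.c_[un,np.ones(len(un))]*d.ravel()[:,None])@T[:3,:3].T+T[:3,3]
b=(d.ravel()>0)&(abs(X[:,2]-.074)<.003)&(bl.ravel()>0);Q=X[b];print("rim3d",b.sum(),Q.min(0),Q.max(0),cv2.minAreaRect(Q[:,:2].astype(np.float32)))
```

```text
rim [[ 0.6231  0.2301]
 [ 0.6272 -0.0875]
 [ 0.4484 -0.0881]
 [ 0.4474  0.2283]]
cover ((0.5426768660545349, 0.0055812448263168335), (0.17687474191188812, 0.15011590719223022), 0.48899486660957336)
depths [0.4046 0.4148 0.4249]
ridge ((0.5371598601341248, -0.0009506801143288612), (0.0778932273387909, 0.01586267538368702), 0.5632335543632507) [ 0.5384 -0.0009]
blue [ 0.4458 -0.0883] [0.6273 0.2331] [[ 0.4458 -0.0873]
 [ 0.6263  0.232 ]]
rim3d 3441 [ 0.4456 -0.0871  0.071 ] [0.6272 0.2337 0.077 ] ((0.5363286137580872, 0.07308884710073471), (0.18018639087677002, 0.32055822014808655), 0.3724218010902405)
```

```bash
python3 -m creep '[[12,-28,10,0,0,0,0],[12,-28,20,0,0,0,0],[0,0,39,0,0,0,0],[0,0,39,0,0,0,0],[0,0,39,0,0,0,0],[0,0,39,0,0,0,0],[0,0,39,0,0,0,0],[0,0,25,0,0,0,0],[0,0,15,0,0,0,0],[0,0,0,0,0,0,0],[0,0,0,0,0,0,0]]'
python3 - <<'E'
from h import *
p,d=eyes.grab_frame("wrist");cv2.imwrite("pics/w2.png",p[...,::-1])
print(status.read_state()["contact_force"])
E
```

```text
clock: 2.7
tool_pos: [0.5371, -0.0368, 0.0771]
tool_rot: [-180.0, 0.1, -0.1]
contact_force: [0.2, -0.5, 0.5]
gripper_width: 0.0003
[0.08559465 0.85090097 0.49298186]
```

View pics/w2.png

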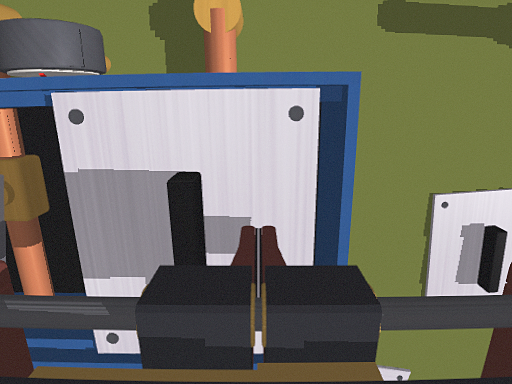

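The closed fingers stand on the −y side of the ridge (its top is at (185,175) px), clear of the cover. Pushing.

```bash
python3 -m creep '[[0,-5,0,0,0,0,0],[0,-5,0,0,0,0,0],[0,-5,0,0,0,0,0],[0,-5,0,0,0,0,0],[0,-8,0,0,0,0,0],[0,-8,0,0,0,0,0],[0,-8,0,0,0,0,0],[0,-8,0,0,0,0,0],[0,-8,0,0,0,0,0],[0,-8,0,0,0,0,0],[0,-8,0,0,0,0,0],[0,-8,0,0,0,0,0],[0,-8,0,0,0,0,0],[0,0,0,0,0,0,0]]'
python3 - <<'E'
from h import *
p,d=eyes.grab_frame("wrist");cv2.imwrite("pics/w3.png",p[...,::-1])
E
```

```text
clock: 3.92
tool_pos: [0.5382, 0.0556, 0.0784]
tool_rot: [179.9, -0.1, -0.1]
contact_force: [-0.7, -2.1, 1.3]
gripper_width: 0.0004
```

View pics/w3.png

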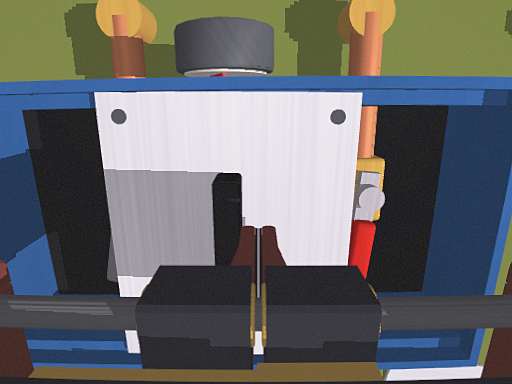

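Cover slides squarely (ridge at (227,205) px, red handle appearing at (362,245)). Continue to the stop.

```bash
python3 -m creep '[[0,-6,0,0,0,0,0],[0,-8,0,0,0,0,0],[0,-8,0,0,0,0,0],[0,-8,0,0,0,0,0],[0,-8,0,0,0,0,0],[0,-8,0,0,0,0,0],[0,-8,0,0,0,0,0],[0,-8,0,0,0,0,0],[0,-5,0,0,0,0,0],[0,-3,0,0,0,0,0],[0,-3,0,0,0,0,0],[0,0,0,0,0,0,0]]'
python3 -m creep '[[0,-2,0,0,0,0,0],[0,-2,0,0,0,0,0],[0,-2,0,0,0,0,0],[0,0,0,0,0,0,0]]'
python3 - <<'E'
from h import *
p,d=eyes.grab_frame("wrist");cv2.imwrite("pics/w4.png",p[...,::-1])
E
```

```text
clock: 4.97
tool_pos: [0.5377, 0.1251, 0.078]
tool_rot: [179.7, 0.1, -0.2]
contact_force: [-1.6, -10.1, 6.9]
gripper_width: 0.0004
clock: 5.3
tool_pos: [0.5377, 0.1306, 0.078]
tool_rot: [179.7, 0.1, -0.3]
contact_force: [-1.1, -12.1, 10.7]
gripper_width: 0.0001
```

View pics/w4.png

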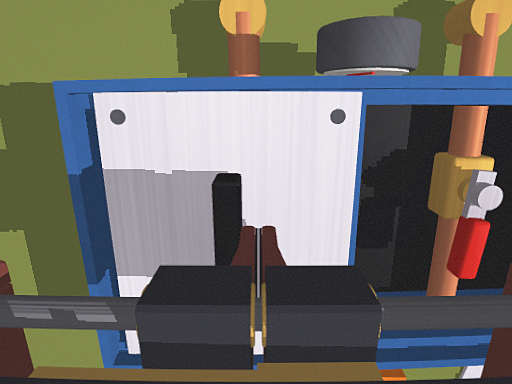

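```bash
python3 -m creep '[[0,-2,-1,0,0,0,0],[0,-2,0,0,0,0,0],[0,-2,0,0,0,0,0],[0,0,0,0,0,0,0]]'
python3 - <<'E'
from h import *
st=status.read_state()
print(st["contact_force"])
p,d=eyes.grab_frame("wrist");cv2.imwrite("pics/w5.png",p[...,::-1])
np.set_printoptions(precision=4,suppress=True)
hsv=cv2.cvtColor(p,cv2.COLOR_RGB2HSV)
m=cv2.inRange(hsv,(0,0,170),(180,60,255));
for r in(120,150,220): 
    c=np.nonzero(m[r,80:380])[0]+80; print(plane("wrist",[(c.min(),r),(c.max(),r)],.067,st))
E
```

```text
clock: 5.68
tool_pos: [0.5384, 0.1399, 0.0786]
tool_rot: [180.0, -0.0, -0.1]
contact_force: [1.0, -5.7, 0.9]
gripper_width: 0.0002
[ 1.0034782  -5.67885948  0.91097286]
[[0.6058 0.227  0.067 ]
 [0.6053 0.0867 0.067 ]]
[[0.5897 0.2269 0.067 ]
 [0.5892 0.0865 0.067 ]]
[[0.5488 0.2117 0.067 ]
 [0.5486 0.0867 0.067 ]]
```

View pics/w5.png

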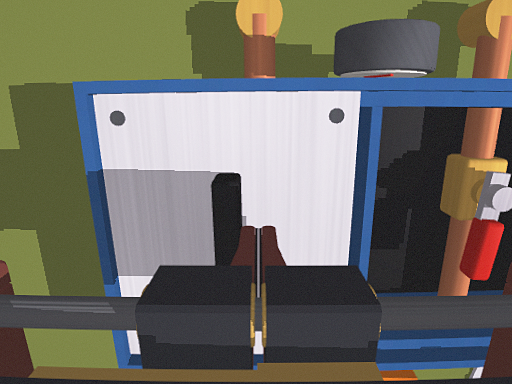

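Cover is at the stop (centre y ≈ 0.157). Back off, lift and go above the red bay.

```bash
python3 -m creep '[[0,5,0,0,0,0,0],[0,5,0,0,0,0,0],[0,0,-38,0,0,0,0],[0,0,-38,0,0,0,0],[0,0,-38,0,0,0,0],[-4,30,0,0,0,0,0],[-4,30,0,0,0,0,0],[-4,30,0,0,0,0,0],[-4,30,0,0,0,0,0],[-4,30,0,0,0,0,0],[-4,28,0,0,0,0,0],[0,0,0,0,0,0,0],[0,0,0,0,0,0,0]]'
python3 - <<'E'
from h import *
np.set_printoptions(precision=4,suppress=True)
st=status.read_state()
p,d=eyes.grab_frame("wrist");cv2.imwrite("pics/w6.png",p[...,::-1])
hsv=cv2.cvtColor(p,cv2.COLOR_RGB2HSV)
m=cv2.inRange(hsv,(0,180,90),(6,255,255))|cv2.inRange(hsv,(174,180,90),(180,255,255))
k,l,s,c=cv2.connectedComponentsWithStats(m);print(s[1:][s[1:,4]>100])
i=1+np.argmax(s[1:,4]);v,u=np.nonzero(l==i)
P=plane("wrist",np.c_[u,v],.054,st)[:,:2].astype(np.float32);r=cv2.minAreaRect(P);print(r,cv2.boxPoints(r))
E
```

```text
clock: 6.82
tool_pos: [0.5134, -0.0491, 0.1926]
tool_rot: [-180.0, -0.0, -0.3]
contact_force: [-0.1, 0.6, 0.1]
gripper_width: 0.0006
[[211 155  17  43 616]]
((0.5210958123207092, -0.01100335642695427), (0.014415223151445389, 0.0417570061981678), 84.53443145751953) [[ 0.4996 -0.0162]
 [ 0.5412 -0.0202]
 [ 0.5426 -0.0058]
 [ 0.501  -0.0018]]
```

View pics/w6.png

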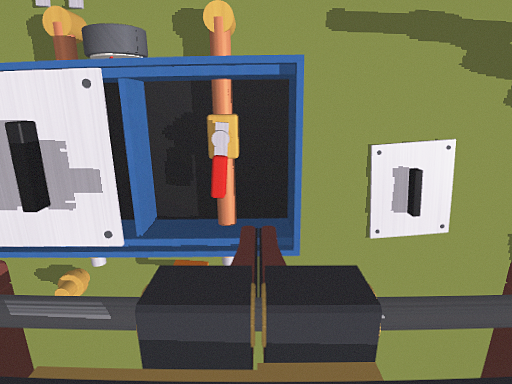

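Red sleeve at (219,175) px: angle ≈ 0.1 rad, axis ≈ (0.5575, −0.014). The cover's out of the way. Descending on the −y side of the handle.

```bash
python3 -m creep '[[0,0,38,0,0,0,0],[0,0,38,0,0,0,0],[0,0,38,0,0,0,0],[0,0,25,0,0,0,0],[0,0,9,0,0,0,0],[0,0,0,0,0,0,0],[0,0,0,0,0,0,0]]'
```

```text
clock: 7.45
tool_pos: [0.5143, -0.0465, 0.0453]
tool_rot: [-180.0, -0.0, -0.0]
contact_force: [-0.5, 0.0, 0.5]
gripper_width: 0.0003
```

```bash
python3 -m creep '[[0,-5,0.5,0,0,0,0],[0,-5,0.5,0,0,0,0],[-1,-5,0,0,0,0,0],[-1,-6,0,0,0,0,0],[-1,-6,0,0,0,0,0],[-2,-6,0,0,0,0,0],[2,-6,0,0,0,0,0],[2,-6,0,0,0,0,0],[2,-6,0,0,0,0,0],[2,-6,0,0,0,0,0],[5,-5,0,0,0,0,0],[5,-5,0,0,0,0,0],[0,0,0,0,0,0,0]]'
python3 - <<'E'
from h import *
p,d=eyes.grab_frame("wrist");cv2.imwrite("pics/w7.png",p[...,::-1])
E
```

```text
clock: 8.53
tool_pos: [0.5266, 0.0197, 0.0437]
tool_rot: [180.0, 0.0, -0.1]
contact_force: [-1.0, -1.1, 0.2]
gripper_width: 0.0002
```

View pics/w7.png

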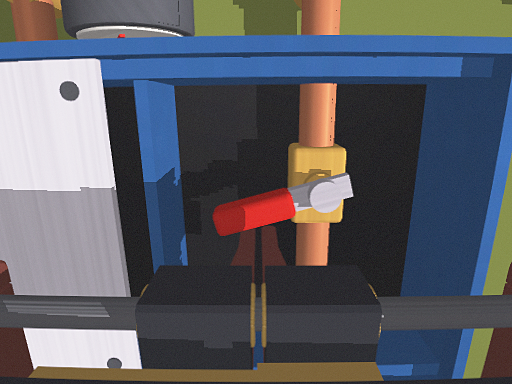

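Handle at about 70–75° now (tip at (222,222) px), fingers behind it. Finish with +x push.

```bash
python3 -m creep '[[4,-2,0,0,0,0,0],[4,-2,0,0,0,0,0],[4,-2,0,0,0,0,0],[3,-1,0,0,0,0,0],[2,0,0,0,0,0,0],[0,0,0,0,0,0,0]]'
python3 -m creep '[[2,0,0,0,0,0,0],[2,0,0,0,0,0,0],[0,0,0,0,0,0,0],[0,0,0,0,0,0,0]]'
python3 - <<'E'
from h import *
p,d=eyes.grab_frame("wrist");cv2.imwrite("pics/w8.png",p[...,::-1])
E
```

```text
clock: 9.08
tool_pos: [0.5385, 0.0251, 0.0429]
tool_rot: [179.8, 0.6, -0.1]
contact_force: [-19.2, -4.9, 15.3]
gripper_width: 0.0005
clock: 9.42
tool_pos: [0.5388, 0.0252, 0.0427]
tool_rot: [179.8, 1.0, -0.1]
contact_force: [-30.1, -4.5, 25.9]
gripper_width: 0.0005
```

View pics/w8.png

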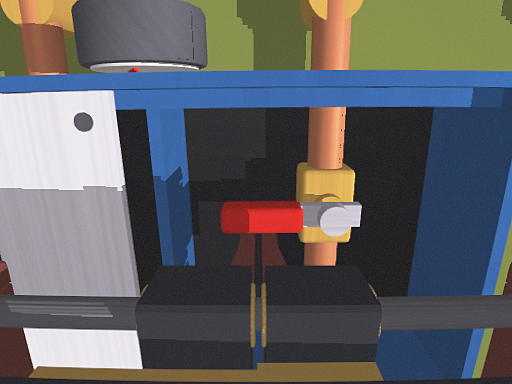

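Handle lies straight across the pipe and is firm against its stop (30 N). Release, back off, lift, check.

```bash
python3 -m creep '[[-4,0,0,0,0,0,0],[-4,0,0,0,0,0,0],[-6,0,0,0,0,0,0],[-6,0,0,0,0,0,0],[0,0,-30,0,0,0,0],[0,0,-38,0,0,0,0],[0,0,-38,0,0,0,0],[0,0,-38,0,0,0,0],[0,0,-38,0,0,0,0],[0,0,-38,0,0,0,0],[0,0,0,0,0,0,0],[0,0,0,0,0,0,0]]'
python3 - <<'E'
from h import *
np.set_printoptions(precision=4,suppress=True)
st=status.read_state()
p,d=eyes.grab_frame("wrist");cv2.imwrite("pics/w9.png",p[...,::-1])
hsv=cv2.cvtColor(p,cv2.COLOR_RGB2HSV)
m=cv2.inRange(hsv,(0,180,90),(6,255,255))|cv2.inRange(hsv,(174,180,90),(180,255,255))
k,l,s,c=cv2.connectedComponentsWithStats(m)
i=1+np.argmax(s[1:,4]);v,u=np.nonzero(l==i)
P=plane("wrist",np.c_[u,v],.054,st)[:,:2].astype(np.float32);print(cv2.minAreaRect(P),np.degrees(np.arctan2(*np.linalg.svd(P-P.mean(0),full_matrices=False)[2][0])))
p,d=eyes.grab_frame("top");cv2.imwrite("pics/top9.png",p[...,::-1])
p,d=eyes.grab_frame("scene");cv2.imwrite("pics/scene9.png",p[...,::-1])
E
```

```text
clock: 10.47
tool_pos: [0.5295, 0.027, 0.2663]
tool_rot: [-180.0, -0.4, -0.1]
contact_force: [0.1, 0.1, -1.0]
gripper_width: 0.0004
((0.5571269989013672, 0.023643704131245613), (0.039875149726867676, 0.014005155302584171), 89.91199493408203) 179.77061
```

View pics/w9.png

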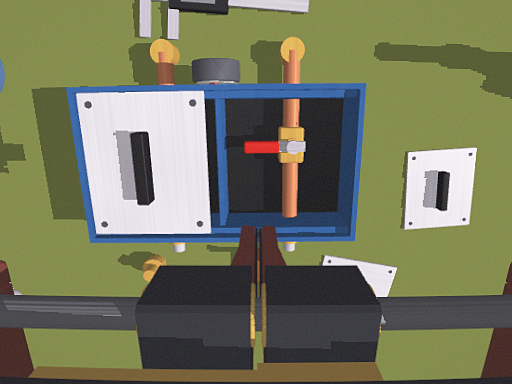

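View pics/scene9.png

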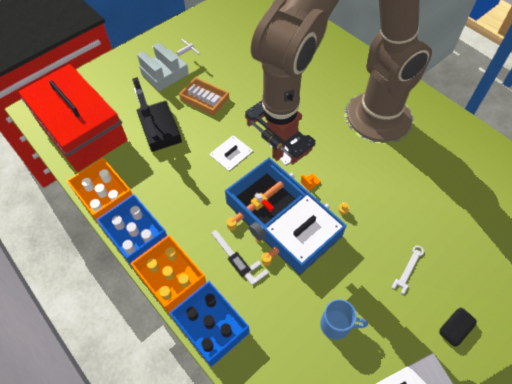

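The handle lies along y, about 90° (262,147 px), the cover is seated at the far end (145,163 px), and the bystanders look unmoved.

```bash
python3 -c "
from rig import workorder;print(workorder.sign_off())"
```

```text
the job is handed in; nothing more can be done
None
```

The job is done and handed in at about 10.6 s of the 48 s allowed; the sign-off gives no verdict. I slid the cover to the +y end of the box by pushing its ridge with the closed fingers, then pushed the red handle clockwise to its stop.

Last checks:
- **Cover:** measured at the stop with its centre at y ≈ 0.157 m, about 160 mm from the red bay's centre. In the last pictures it was still there, flat on its rails.
- **Red handle:** lies across the pipe, within about 0.3° of 90°. It pushed back with about 30 N at the stop and stayed put once released.
- **Bystanders:** none looks moved in the last pictures. I judged this by eye and did not measure each one.
- **Grey handle:** hidden under the cover at the end, so I could not check it. The fingers never went into its bay.
- **Robot:** clear above the box, touching nothing.

No check failed. The push force rose to about 12 N sideways and 11 N upward on the fingers just before the cover reached the stop. The listed sliding force is 1 to 5 N, and the force fell again once the cover was at the stop.

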